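# Unbolt the clamp press and stack the pressed paper bundle

### The job

The paper bundle in the clamp press is ready. Draw the press's lock bolt fully out sideways, since the clamp arm cannot move until it is out, then raise the clamp arm all the way up to its stop and leave it up. Take the bundle out from under the arm and set it down gently on the pile of two bundles, squarely in line with them; leave the scissors, the jar and the stamp tin where they are.

Things in the scene. Friction and masses are not known exactly. Their poses are not given: they have to be found in the camera images.
- bed (a point): Centre of the top of the press's bed, a grey steel plate 255 x 200 mm and 15 mm thick on the table. x points from the grip end (robot's side) to the hinge end, y is the way the bolt is drawn, z up. The bolt crosses at x = -108 mm. With the arm raised to its stop it still leans over the bed, 24 degrees from upright, so the bundle is reached and drawn out from the grip side with the tool leaning back.
- bolt (a joint): Travel of the press's lock bolt, m: 0 = pushed home, its tip crossing over the clamp arm; 0.060 = drawn fully out against its stop. It slides along +y of bed only, with about 2.5 N of friction, and stays where it is left. The arm is free once it has been drawn about 35 mm.
- tab (a point): Middle of the bolt's thumb tab, 95 mm above the table: an upright bare steel plate, 10 mm thick along y, 34 mm wide along x; its top is 23 mm above this point, the bolt bar 31 mm below it. With the bolt home the tab stands 30 mm clear, on the +y side, of the dark guide block that the bolt runs in (top 70 mm above the table). Moves with the bolt; axes as bed.
- clamp (a joint): Angle of the clamp arm, rad: 0 = lying level, pressed on the bundle; 1.15 = raised to its stop. It turns about the hinge line. A stiff hinge (about 0.9 N m of friction, arm 0.5 kg: about 6 N at the grip): it stays where it is left. Locked while the bolt is across it (about 1 degree of play).
- hinge (a point): Point on the clamp arm's hinge line, midway between the two dark cheeks at the back of the press, 77 mm above the table; axes as bed, fixed. The hinge line runs along y; raising the arm is a positive turn about +y (the grip goes up and back). The arm is a steel bar 24 mm wide from here to x = -192 mm, with a pressing plate 70 x 52 mm under it at x = -100 mm, then steps down 35 mm to the grip.
- grip (a point): Middle of the clamp arm's black rubber grip, a round bar 24 mm in diameter and 72 mm long, along x, free all round. With the arm down it is 42 mm above the table, 258 mm from the hinge towards -x and 35 mm below it. Raised, it is about 300 mm above the table. The frame turns with the arm; at joint 0 its axes are those of bed.
- bundle_mid (a point): Centre of the loose bundle: a rigid strapped block of yellow paper between two brown boards, 130 mm along x, 60 mm along y, 45 mm high, about 0.3 kg (0.2 to 0.4). It starts on the press's bed under the clamp arm, its long side roughly along x of bed, its underside 15 mm above the table. The long sides (60 mm apart) are free to grasp; nothing stands beside them.
- pile_top (a point): Centre of the top face of the pile: two more bundles of the same size, one on the other on a plywood board (170 x 100 mm), fixed, top face 102 mm above the table. x is along the long (130 mm) side, z up. The bundle goes on this face, long side along long side, either way round.
- scissors_mid (a point): Middle of a pair of scissors with black handles, about 180 mm long along x, 10 mm high, lying flat; leave alone.
- jar_mid (a point): Centre of a closed glass jar with white cap, 64 mm in diameter, 85 mm high; leave alone.
- tin_mid (a point): Centre of an open green tin with two wooden stamps, 85 x 60 x 35 mm; leave alone.

How it is judged:
On the way, in this order (a step that is already met when the one before it is completed fails the run):
1. the lock bolt is drawn out (at least 50 of 60 mm) (value of joint bolt above 0.05 m), for 0.2 s.
2. the clamp arm is raised (at least 1.0 of 1.15 rad) (value of joint clamp above 1 rad), for 0.2 s.
At the end, for the whole second after the job is handed in: The bundle rests level on top of the pile, its centre within 20 mm along and 18 mm across of the pile's, its long side within 0.17 rad of the pile's, lying still and released; the clamp arm is still up (over 0.95 rad) and the bolt still out (over 45 mm) (x of bundle_mid in the frame of pile_top between -0.02 and 0.02 m and y of bundle_mid in the frame of pile_top between -0.018 and 0.018 m and z of bundle_mid in the frame of pile_top between 0.017 and 0.028 m and angle between the x axis of bundle_mid and the x axis of pile_top, either way round below 0.17 rad and angle between bundle_mid's own z axis and vertical below 0.08 rad and linear speed of bundle below 0.02 m/s and value of joint clamp above 0.95 rad and value of joint bolt above 0.045 m); the robot touches nothing.
It fails at once if the scissors moved more than 40 mm (distance of scissors_mid from where it was at the start of the episode above 0.04 m).
It fails at once if the glass jar moved more than 40 mm (distance of jar_mid from where it was at the start of the episode above 0.04 m).
It fails at once if the stamp tin moved more than 40 mm (distance of tin_mid from where it was at the start of the episode above 0.04 m).
It fails at once if the bundle is dropped or thrown (falls faster than 0.5 m/s, about 13 mm of drop, out of the fingers) (linear speed of bundle above 0.5 m/s and contact force between the fingers and bundle below 0.1 N).
It also fails if it takes over 72 s, if anything falls off the work surface, if the arm or the gripper's body presses on something with over 40 N, if the wrist force passes 120 N, or if a joint passes its speed limit or range.

### The arm

A 7-joint arm with a two-finger parallel gripper is mounted at the origin on the work surface. World frame = base frame: x ahead of the robot, y to its left, z up, the work surface at z = 0. Lengths are in m, angles in rad, forces in N, time in s.
With the tool pointing down it reaches from about 0.4 to 0.925 m from the base axis. Payload 5.6 kg.
Tool frame: the origin (TCP) lies at the very end of the fingers, on their centre line; the grasp point (between the pads) lies 19 mm behind it; z points along the fingers, y is the line along which they close (so a half turn about z gives the same grasp; the last joint's range is limited). The gripper opens to 85 mm and grips with 20 to 120 N. Pads are 22 mm wide; open, the fingers measure 114 mm over their backs; the gripper's body (76 mm by 85 mm) begins 54 mm behind the grasp point. The pads swing forward as they close: fully open they stand 13 mm farther back than shut.
Start: joints at [1.06, 0.468, -0.012, 1.603, 0.006, 1.071, -0.056], TCP at [0.293, -0.58, 0.231] pointing down, gripper open.
Joint ranges: [-2.53, 2.53], [-0.31, 2.02], [-1.57, 1.55], [0.28, 2.44], [-1.29, 4.43], [0.15, 1.84], [-2.92, 2.92]. Speed limits (rad/s): [2.57, 2.57, 3.14, 3.14, 3.14, 3.14, 3.14].

### API

Orientations are given as a unit quaternion [x, y, z, w].
In Python, from rig import arm, vision, nets gives the robot as it stands. The module is installed in compiled form; this text tells all that it offers. Calls block until the motion is done:
- arm.goto(position, orientation): joint-space move of the TCP to a pose.
- arm.move_linear(position, rot=None, rate=0.15, stop_force=None): straight line of the TCP; rot=None keeps the orientation; rate is the mean speed in m/s. With stop_force (N) it stops when the force on the tool has changed by that much, and returns True; else False.
- arm.goto_joints(angles): joint-space move.
- arm.open_gripper() and arm.close(): open the fingers fully, or close them until they stop; the grip force is fixed at half the most.
- arm.dwell(seconds).
- arm.solve_ik(position, orientation): joint angles nearest the present ones, or None.
- arm.state(): the state.
- vision.camera(name): name is "scene" or "top" or "wrist"; returns a dict with "pixels" (384x512x3 uint8, red, green, blue), "camera_matrix" (3x3 intrinsics, pixels), "cam_to_world" (4x4, takes a point from camera to world coordinates); the wrist camera has in their place "mount" (4x4, takes a point from camera to tool coordinates, whose origin is the TCP and whose axes are the flange's). Camera axes: x right, y up, looking along -z (the intrinsics and any distortion apply to the point x, -y, -z); pixel columns grow to the right and rows downward; lengths in m; the calibration is good to about 2 mm. The wrist camera is an equidistant fisheye: a pixel r from the principal point sees the ray r / f radians off the axis. A picture is of the moment at which its call begins: read the wrist's pose just before it. There is no depth.
A pose or a line that the arm cannot do raises arm.MotionError and nothing moves.
- arm.job_done(): hands the job in; it is judged then, once.
Trained networks look in a picture, given as the dict that the camera call returned (one of the last four; its "shot" number tells which), for a name from the list of things; names that differ only in an ending like _2 or _b are one class to them, and where a whole thing is asked for, a point or a joint stands for the part that bears it (a point fixed in the world has none). Each returns a list of dicts, best first, with "confidence" (0 to 1); they miss things now and then, are a little off and sometimes report something else, mostly with a low value. They report only what shows in the picture. A call takes as long as a camera call.
- nets.trace(picture, label): "region" (384x512 bool, what is visible of it).
- nets.tip_of(picture, label): "location" ([x, y, z] in m, in world coordinates, good to about 4 mm: a listed point, or the origin of a listed thing).
The state is a dict: "time_s": time; "qpos": joint angles; "joint_velocities": joint speeds; "tau": joint torques, N m; "eef_pos": TCP position; "ee_rot": TCP orientation; "wrist_force": force on the tool from outside, world axes, zero at the start; "wrist_torque": the same for the moment, N m; "grip_width": finger opening in m; "grip_force": force on a finger pad.
Only numpy, scipy, OpenCV 4.12 (cv2) and the standard library are available. Lean on these libraries where they do the work, as an engineer would, in place of code of your own. Each camera call takes 0.05 s, during which the arm holds its last target. There are 200 camera calls.

## Working session

There is one attempt and no reset: what is moved stays moved. The work goes in short steps, each a Python script; the robot and the scene stay as the last script left them, time stands still between calls to the robot, and variables do not carry over. Pictures are saved under pics/ and viewed, at most 10 in all, crops included, and the job is handed in when it is done.

```bash
mkdir -p pics; python3 - <<'E'
from rig import arm,vision,nets
import cv2,numpy as np
print(arm.state()['time_s'],arm.state()['ee_rot'])
ims=[]
for c in ["scene","top"]:
    p=vision.camera(c); ims.append(p['pixels'])
    print(c,p['cam_to_world'][:3,3].round(3))
    for n in ["bed","tab","hinge","grip","bundle_mid","pile_top","scissors_mid","jar_mid","tin_mid"]:
        print(n,[(np.round(d['location'],3).tolist(),round(d['confidence'],2)) for d in nets.tip_of(p,n)[:3]])
    cv2.imwrite(f'pics/{c}0.png',p['pixels'][:,:,::-1])
print(arm.state()['time_s'])
E
```

```text
0.0 [ 9.72777632e-01  2.31738703e-01 -2.87999765e-04 -8.77512592e-04]
scene [ 1.228 -0.383  0.582]
bed [([0.644, 0.176, 0.014], 0.87)]
tab [([0.535, 0.305, 0.091], 0.58), ([0.75, 0.179, 0.079], 0.21)]
hinge [([0.746, 0.176, 0.076], 0.79)]
grip [([0.487, 0.175, 0.044], 0.88)]
bundle_mid [([0.647, 0.177, 0.037], 0.86)]
pile_top [([0.607, -0.202, 0.101], 0.61)]
scissors_mid [([0.392, 0.054, 0.004], 0.95)]
jar_mid [([0.791, -0.024, 0.041], 0.81)]
tin_mid [([0.37, -0.064, 0.019], 0.85)]
top [0.424 0.059 0.931]
bed []
tab [([0.534, 0.305, 0.093], 0.73)]
hinge [([0.748, 0.177, 0.077], 0.58)]
grip [([0.483, 0.169, 0.042], 0.79), ([0.646, 0.177, 0.035], 0.42)]
bundle_mid [([0.369, -0.068, 0.017], 0.64)]
pile_top [([0.607, -0.207, 0.096], 0.9)]
scissors_mid [([0.393, 0.056, 0.005], 0.91)]
jar_mid [([0.794, -0.021, 0.043], 0.56)]
tin_mid [([0.366, -0.067, 0.017], 0.92), ([0.396, 0.055, 0.009], 0.55)]
1.0
```

View pics/scene0.png

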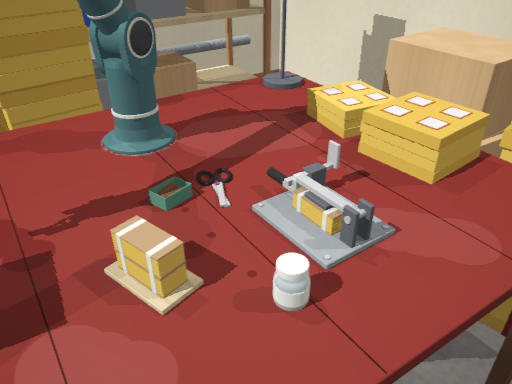

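View pics/top0.png

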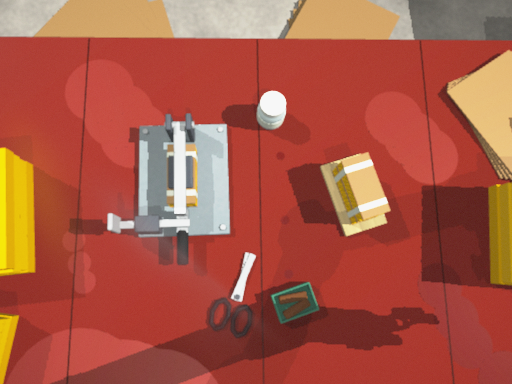

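The pictures show the press with the bolt home, the tab near (114,222) in the top view, the grip near (182,247), and the pile at about (360,190), turned by about 20°. The network points fit what I see, apart from `bundle_mid` in the top view, which is really the tin. Next I'll enlarge the picture to get the yaws and check that the motions are reachable.

```bash
cat > h.py <<'E'
from rig import arm,vision,nets
import numpy as np, cv2
from scipy.spatial.transform import Rotation as R
H=np.array([.747,.177,.077])
def rot(lean,yaw=0,flip=0):
    # tool z=(sin lean,0,-cos lean) turned by yaw; y along bed y
    z=np.array([np.sin(lean),0,-np.cos(lean)]); y=np.array([0,1.,0])*(-1 if flip else 1); x=np.cross(y,z)
    return (R.from_euler('z',yaw)*R.from_matrix(np.c_[x,y,z])).as_quat()
def tcp(grasp,q,d=.019): return np.asarray(grasp)+d*R.from_quat(q).as_matrix()[:,2]
def gripc(th,yaw=0): return H+(R.from_euler('z',yaw)*R.from_euler('y',th)).apply([-.258,0,-.035])
def px2w(p,uv,z):
    K=p['camera_matrix'];T=p['cam_to_world']
    d=np.linalg.inv(K)@np.array([uv[0],uv[1],1]); d=T[:3,:3]@(d*[1,-1,-1]); o=T[:3,3]
    return o+d*(z-o[2])/d[2]
E
python3 - <<'E'
from h import *
p=vision.camera('top'); im=p['pixels'][:,:,::-1]
a=cv2.resize(im[110:265,95:245],None,fx=2.6,fy=2.6,interpolation=cv2.INTER_CUBIC)
b=cv2.resize(im[140:243,310:410],None,fx=3.9,fy=3.9,interpolation=cv2.INTER_CUBIC)
h=min(len(a),len(b)); cv2.imwrite('pics/crop.png',np.hstack([a[:h],b[:h]])); print(a.shape,b.shape)
for c in [(145,131),(220,129),(222,227)]: print(px2w(p,c,.015).round(3))
for n in ['pile_top','tab']:
  m=nets.trace(p,n)[0]['region'].astype(np.uint8); print(n,cv2.minAreaRect(cv2.findNonZero(m)))
for f in (0,1):
  for l in np.radians([30,45,60]):
    r=[]
    for th in np.linspace(-0.02,1.15,8):
        q=rot(l-th,0,f); s=arm.solve_ik(tcp(gripc(th),q),q); r.append(None if s is None else np.round(s,2).tolist())
    print(f,l.round(2),r[0],r[-1],[x is not None for x in r])
  q=rot(0,0,f); print('tab',[arm.solve_ik([.535,.305+d,.082],q) is not None for d in (0,.06)])
  for l in (.5,.6): 
    q=rot(l,0,f); q2=rot(l,.34,f)
    print('bun',[np.round(arm.solve_ik(*x),2).tolist() if arm.solve_ik(*x) is not None else None for x in [(tcp([.63,.177,.044],q),q),(tcp([.59,-.21,.13],q2),q2)]])
E
```

```text
(403, 390, 3) (402, 390, 3)
[0.754 0.265 0.015]
[0.758 0.095 0.015]
[0.532 0.09  0.015]
pile_top ((356.6350402832031, 191.99630737304688), (76.29413604736328, 52.457557678222656), 70.01689910888672)
tab ((148.58929443359375, 224.74269104003906), (82.54524993896484, 18.762073516845703), 3.7640342712402344)
0 0.52 [-0.52, 0.55, -0.05, 2.36, 2.23, 0.39, -1.18] None [True, True, True, True, True, True, True, False]
0 0.79 None [0.18, 0.75, -0.83, 1.29, 0.33, 1.63, 0.95] [False, True, True, True, True, True, True, True]
0 1.05 None [0.23, 0.6, -0.83, 1.48, 0.39, 1.35, 0.93] [False, False, False, True, True, True, True, True]
tab [True, True]
bun [[-0.4, 0.63, -0.01, 2.05, 1.59, 0.2, -0.38], [1.12, 0.68, -0.87, 1.98, 0.45, 0.34, 1.98]]
bun [[0.11, 0.78, -0.67, 2.07, 1.93, 0.64, -0.5], [1.23, 0.74, -0.97, 2.02, 0.59, 0.25, 1.91]]
1 0.52 [-0.37, 0.57, -0.23, 2.35, 2.13, 0.46, 2.1] None [True, True, True, True, True, True, True, False]
1 0.79 None [-0.05, 0.64, -0.4, 1.31, 0.09, 1.58, -2.0] [False, True, True, True, True, True, True, True]
1 1.05 None [0.04, 0.52, -0.53, 1.49, 0.21, 1.3, -2.08] [False, False, False, True, True, True, True, True]
tab [True, True]
bun [[-0.4, 0.63, -0.01, 2.05, 1.59, 0.2, 2.76], [0.76, 0.52, -0.39, 2.0, -0.5, 0.33, -0.33]]
bun [[-0.42, 0.64, -0.01, 2.1, 2.14, 0.29, 2.2], [0.91, 0.56, -0.53, 2.03, -0.71, 0.26, -0.06]]
```

View pics/crop.png

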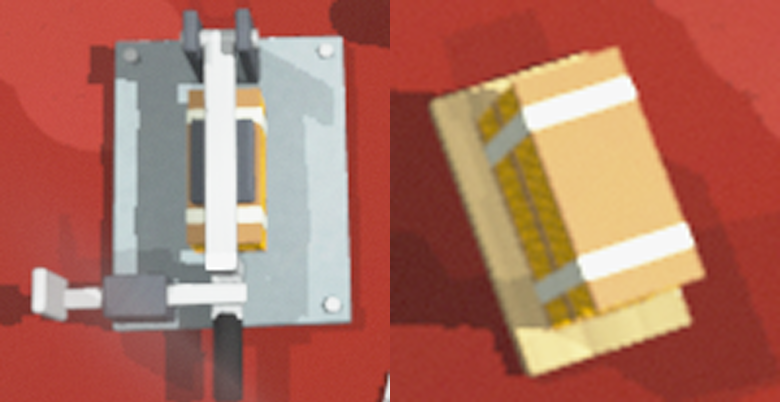

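```bash
sed -i 's/^H=.*/&\nY=.022/' h.py; python3 - <<'E'
from h import *
c=np.array([(617,47),(703,275),(597,310),(515,87)],float); 
p=vision.camera('top')
w=np.array([px2w(p,((x-390)/3.9+310,y/3.9+140),.102) for x,y in c]); print('pile',w.round(3).tolist(),w.mean(0).round(3))
print(np.linalg.norm(np.diff(w,axis=0),axis=1).round(3)); d=w[0]-w[1]; e=w[3]-w[2]; print(np.arctan2(d[1],d[0]),np.arctan2(e[1],e[0]))
t=np.array([.5345,.305,.082]); q=rot(0,Y,1); u=np.array([-np.sin(Y),np.cos(Y),0])
arm.goto(t+[0,0,.13],q)
for n in ['tab']:
  p=vision.camera('scene'); print(nets.tip_of(p,n)[:1])
arm.move_linear(t,rate=.15,stop_force=10); arm.close()
s=arm.state(); print(s['time_s'],s['grip_width'],s['grip_force'],s['eef_pos'],s['wrist_force'])
print(arm.move_linear(t+u*.063,rate=.06,stop_force=25))
s=arm.state(); print(s['time_s'],s['eef_pos'],s['wrist_force'],s['grip_width'])
cv2.imwrite('pics/b.png',vision.camera('scene')['pixels'][:,:,::-1])
E
```

```text
pile [[0.676, -0.217, 0.102], [0.552, -0.254, 0.102], [0.534, -0.197, 0.102], [0.654, -0.161, 0.102]] [ 0.604 -0.207  0.102]
[0.129 0.06  0.125]
0.29093361726483946 0.2941058459326214
[{'location': [0.5338, 0.3046, 0.0928], 'confidence': 0.72}]
6.2 0.00921571474429026 59.48702037334442 [0.53459788 0.30492718 0.0822017 ] [-0.2462923  -1.25438681  3.07001937]
False
7.4 [0.53315417 0.36400801 0.08185709] [ -4.85460034 -14.23479728  13.29889998] 0.009197220203411911
```

View pics/b.png

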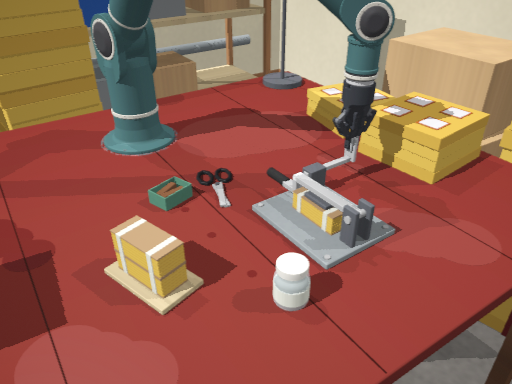

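The tab is held and the bolt is out about 59 mm, against its stop: the picture shows the bar extended at about (345,160). Next I'll release it and plan the clamp lift.

```bash
python3 - <<'E'
from h import *
p=vision.camera('scene')
arm.open_gripper(); s=arm.state(); P=np.array(s['eef_pos'])
arm.move_linear(P+[0,0,.1],rate=.2)
p=vision.camera('scene'); print([ (n,[(np.round(d['location'],3).tolist(),round(d['confidence'],2)) for d in nets.tip_of(p,n)[:1]]) for n in ('tab','grip','bundle_mid','hinge')])
best=[]
for f in (0,1):
  for l0 in (20,25,30,35,38):
    for k in (1,.9,.8,.7,.6):
      ok=[]
      for th in np.linspace(0,1.17,7):
        q=rot(np.radians(l0)-k*th,Y,f); ok.append(arm.solve_ik(tcp(gripc(th,Y),q,.015),q) is not None)
      if all(ok): print(f,l0,k); break
print(arm.state()['time_s'])
E
```

```text
[('tab', [([0.531, 0.364, 0.093], 0.68)]), ('grip', [([0.486, 0.17, 0.041], 0.55)]), ('bundle_mid', [([0.649, 0.178, 0.037], 0.69)]), ('hinge', [([0.747, 0.175, 0.076], 0.72)])]
0 20 0.8
0 25 0.8
0 30 0.9
0 35 1
0 38 1
1 20 0.8
1 25 0.8
1 30 0.9
1 35 1
1 38 1
9.1167
```

```bash
python3 - <<'E'
from h import *
l0=np.radians(36); f=1
q=rot(l0,Y,f); g=tcp(gripc(0,Y),q,.017)
arm.goto(tcp(gripc(0,Y),q,-.11),q)
print(arm.state()['qpos'])
print(arm.move_linear(g,rate=.15,stop_force=10)); arm.close()
s=arm.state(); print(s['time_s'],s['grip_width'],s['grip_force'],s['eef_pos'],g,s['wrist_force'])
try:
  for th in np.arange(.12,1.09,.12).tolist()+[1.13,1.17]:
    q=rot(l0-th,Y,f); last=th
    r=arm.move_linear(tcp(gripc(th,Y),q,.017),q,rate=.12 if th<1.1 else .05,stop_force=None if th<1.1 else 20)
    s=arm.state(); print(round(th,2),r,round(s['time_s'],2),np.round(s['wrist_force'],1),round(s['grip_width'],4))
except Exception as e: print('ERR',last,e,arm.state()['qpos'])
p=vision.camera('scene'); cv2.imwrite('pics/c.png',p['pixels'][:,:,::-1])
E
```

```text
Traceback (most recent call last):
rig.MotionError: the arm cannot take that pose within its joint ranges
```

```bash
python3 - <<'E'
from h import *
for f in (0,1):
 for l in (25,30,36):
  q=rot(np.radians(l),Y,f)
  print(f,l,[(n,np.round(s,2).tolist()) if (s:=arm.solve_ik(tcp(gripc(0,Y),q,.017)+d,q)) is not None else (n,None) for n,d in [('g',[0,0,0]),('u5',[0,0,.05]),('u8',[0,0,.08]),('u12',[0,0,.12]),('diag',[-.03,0,.08])]])
E
```

```text
0 25 [('g', [0.22, 0.72, -0.87, 2.28, 1.76, 0.69, -0.44]), ('u5', [0.31, 0.64, -0.98, 2.26, 1.57, 0.69, -0.26]), ('u8', [0.37, 0.59, -1.06, 2.25, 1.45, 0.7, -0.15]), ('u12', [0.46, 0.53, -1.16, 2.22, 1.31, 0.72, -0.01]), ('diag', [0.37, 0.55, -1.08, 2.31, 1.46, 0.69, -0.22])]
0 30 [('g', [0.15, 0.71, -0.81, 2.32, 1.94, 0.72, -0.65]), ('u5', [0.24, 0.6, -0.91, 2.32, 1.75, 0.69, -0.47]), ('u8', [0.3, 0.54, -0.98, 2.3, 1.63, 0.67, -0.36]), ('u12', [0.39, 0.47, -1.08, 2.28, 1.46, 0.66, -0.19]), ('diag', [0.29, 0.51, -1.0, 2.36, 1.64, 0.68, -0.43])]
0 36 [('g', [0.06, 0.71, -0.73, 2.38, 2.13, 0.81, -0.87]), ('u5', [0.15, 0.59, -0.84, 2.37, 1.97, 0.75, -0.71]), ('u8', [0.21, 0.52, -0.9, 2.36, 1.85, 0.71, -0.61]), ('u12', [0.3, 0.43, -0.99, 2.34, 1.68, 0.65, -0.45]), ('diag', [0.19, 0.49, -0.92, 2.42, 1.85, 0.72, -0.67])]
1 25 [('g', [-1.11, 0.63, 0.71, 2.35, 4.16, 0.2, -0.03]), ('u5', [0.07, 0.49, -0.68, 2.28, 1.5, 0.49, 2.87]), ('u8', [-0.72, 0.32, 0.23, 2.31, 0.8, 0.18, -2.83]), ('u12', [-0.11, 0.28, -0.45, 2.25, 0.95, 0.4, -2.91]), ('diag', [-1.47, 0.5, 1.11, 2.4, -1.24, 0.26, -0.87])]
1 30 [('g', [-1.12, 0.64, 0.68, 2.4, 3.53, 0.25, 0.57]), ('u5', [-1.32, 0.58, 0.94, 2.4, 4.21, 0.22, -0.09]), ('u8', [-0.73, 0.32, 0.21, 2.36, 1.55, 0.19, 2.68]), ('u12', [-1.5, 0.4, 1.14, 2.38, -0.98, 0.17, -1.1]), ('diag', [-0.77, 0.29, 0.21, 2.42, 1.62, 0.21, 2.57])]
1 36 [('g', [-0.95, 0.6, 0.43, 2.44, 2.83, 0.39, 1.26]), ('u5', [-0.95, 0.45, 0.43, 2.44, 2.56, 0.29, 1.58]), ('u8', [-0.95, 0.35, 0.42, 2.43, 2.27, 0.24, 1.91]), ('u12', [-0.96, 0.24, 0.42, 2.41, 1.74, 0.22, 2.47]), ('diag', None)]
```

```bash
python3 - <<'E'
from h import *
l0=np.radians(36); f=0
q=rot(l0,Y,f); g=tcp(gripc(0,Y),q,.017)
arm.goto(g+[0,0,.12],q)
print(arm.move_linear(g,rate=.15,stop_force=10)); arm.close()
s=arm.state(); print(s['time_s'],s['grip_width'],s['grip_force'],s['eef_pos'],g,s['wrist_force'])
try:
  for th in np.arange(.12,1.09,.12).tolist()+[1.13,1.17]:
    q=rot(l0-th,Y,f); last=th
    r=arm.move_linear(tcp(gripc(th,Y),q,.017),q,rate=.12 if th<1.1 else .05,stop_force=None if th<1.1 else 20)
    s=arm.state(); print(round(th,2),r,round(s['time_s'],2),np.round(s['wrist_force'],1),round(s['grip_width'],4))
    if np.linalg.norm(s['wrist_force'])>70: print('high');break
except Exception as e: print('ERR',last,e)
print(arm.state()['qpos'])
p=vision.camera('scene'); cv2.imwrite('pics/c.png',p['pixels'][:,:,::-1])
E
```

```text
False
12.4833 0.0224922038168154 58.72712731361389 [0.49907808 0.17287904 0.02889967] [0.49905236 0.17154427 0.02824671] [-2.65651995  2.92274782  5.05499568]
0.12 False 12.92 [-0.5  4.6  0.8] 0.0222
0.24 False 13.41 [0.8 5.  0.7] 0.022
0.36 False 13.88 [1.2 5.1 0.6] 0.0226
0.48 False 14.28 [0.9 5.4 0.6] 0.0222
0.6 False 14.68 [0.6 5.7 0.9] 0.0219
0.72 False 15.08 [1.1 5.4 0.2] 0.0222
0.84 False 15.48 [1.1 5.9 0.9] 0.0223
0.96 False 15.88 [1.1 6.  1.1] 0.0223
1.08 False 16.28 [1.3 5.8 2.8] 0.0222
1.13 False 16.68 [-0.   6.9 -0.7] 0.0223
1.17 True 16.94 [-2.  -1.2  1.5] 0.022
[ 0.15771237  0.87168698 -0.8690875   1.1487945   0.32064966  1.83848755
  0.95409333]
```

View pics/c.png

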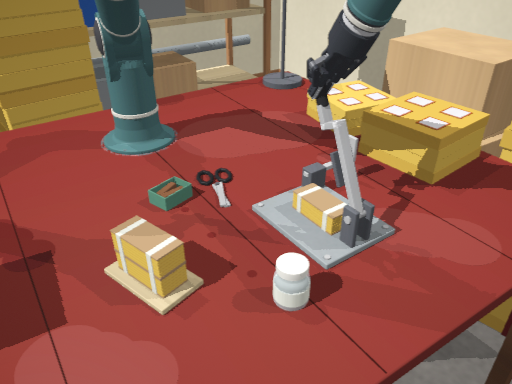

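The clamp arm is up at its stop (grip at about (325,100)) and the bundle is exposed at about (322,207). I'll release by sliding off the grip's free end, check the angle, and move to the pre-grasp pose.

```bash
python3 - <<'E'
from h import *
arm.open_gripper(); P=np.array(arm.state()['eef_pos'])
for d in ([-.41,0,.91],[-.6,0,.8],[0,0,1.],[-.8,0,.6]):
  try: arm.move_linear(P+.10*np.array(d),rate=.2); print('off',d); break
  except arm.MotionError as e: print(d,e)
for l in (25,30,35):
  q=rot(np.radians(l),Y,0); g=tcp([.630,.1776,.044],q); z=R.from_quat(q).as_matrix()[:,2]
  print(l,[np.round(s,2).tolist() if (s:=arm.solve_ik(g-z*d,q)) is not None else None for d in (0,.06,.12,.15)], arm.solve_ik(g-z*.07+[-.15,0,.1],q) is not None)
p=vision.camera('scene');print(arm.state()['time_s']); print([ (n,[(np.round(d['location'],3).tolist(),round(d['confidence'],2)) for d in nets.tip_of(p,n)[:1]]) for n in ('tab','grip','bundle_mid','hinge','pile_top')])
im=p['pixels'][:,:,::-1]; p2=vision.camera('top')['pixels'][:,:,::-1]
cv2.imwrite('pics/d.png',np.hstack([cv2.resize(x,(395,395),interpolation=cv2.INTER_CUBIC) for x in (im[80:260,240:420],p2[110:260,100:250])]))
E
```

```text
[-0.41, 0, 0.91] the arm cannot follow that straight line within its joint ranges
off [-0.6, 0, 0.8]
25 [[-0.03, 0.69, -0.46, 1.99, 1.42, 0.42, -0.05], [-0.5, 0.51, 0.11, 2.07, 0.6, 0.2, 0.61], [-0.39, 0.38, -0.05, 2.09, 0.63, 0.32, 0.6], [-0.33, 0.32, -0.14, 2.1, 0.61, 0.39, 0.61]] True
30 [[-0.05, 0.69, -0.45, 2.04, 1.73, 0.44, -0.37], [-0.24, 0.52, -0.23, 2.11, 1.5, 0.31, -0.24], [-0.65, 0.37, 0.22, 2.18, 0.85, 0.18, 0.32], [-0.54, 0.3, 0.07, 2.19, 0.86, 0.27, 0.32]] True
35 [[0.11, 0.78, -0.67, 2.07, 1.97, 0.64, -0.51], [0.1, 0.63, -0.67, 2.15, 1.85, 0.59, -0.48], [-0.29, 0.39, -0.23, 2.23, 1.67, 0.34, -0.46], [-0.86, 0.31, 0.4, 2.29, 1.43, 0.16, -0.31]] True
19.0667
[('tab', [([0.531, 0.363, 0.092], 0.65)]), ('grip', [([0.606, 0.172, 0.299], 0.78)]), ('bundle_mid', [([0.649, 0.178, 0.037], 0.92)]), ('hinge', [([0.747, 0.176, 0.076], 0.86)]), ('pile_top', [([0.606, -0.202, 0.1], 0.93)])]
```

View pics/d.png

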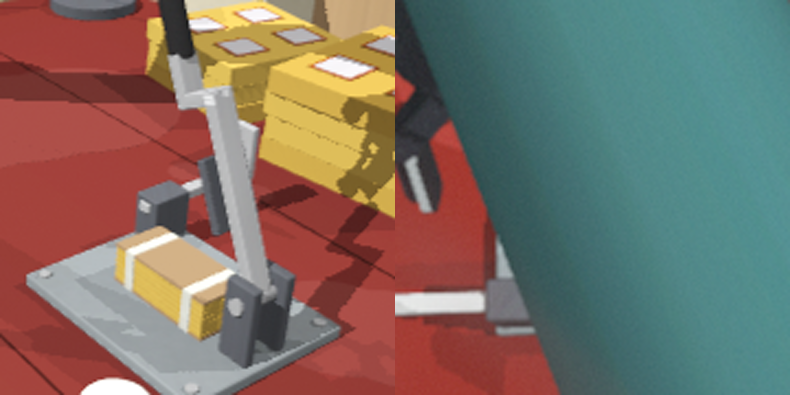

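```bash
python3 - <<'E'
from h import *
p=vision.camera('scene')
f=lambda x,y,z: px2w(p,(240+x/2.194,80+y/2.194),z)
for a,b,z in [((116,242),(192,307),.06),((27,278),(190,392),.015)]:
  d=f(*b,z)-f(*a,z); print('yaw',np.arctan2(d[1],d[0]).round(3),np.linalg.norm(d).round(3),f(*a,z).round(3))
P=np.array(arm.state()['eef_pos']); print(P)
try: arm.move_linear(P+[-.08,0,0],rate=.2)
except arm.MotionError as e: print(e)
q=rot(np.radians(30),Y,0); z=R.from_quat(q).as_matrix()[:,2]; g=tcp([.630,.1776,.044],q)
pre=g-z*.07+[-.13,0,.1]
try:
  arm.goto(pre,q); print(arm.state()['qpos'].round(2) if hasattr(arm.state()['qpos'],'round') else arm.state()['qpos'])
  print(arm.move_linear(g-z*.07,q,rate=.2,stop_force=10))
except arm.MotionError as e: print('ERR',e)
s=arm.state(); print(s['time_s'],s['eef_pos'],s['qpos'])
E
```

```text
yaw -0.086 0.129 [0.581 0.146 0.06 ]
yaw 0.092 0.233 [0.529 0.07  0.015]
[0.54186588 0.17654608 0.36377834]
[-0.21  0.14 -0.4   2.31  0.96  0.41  0.15]
False
22.1583 [0.60418786 0.17733486 0.08854317] [-0.26740699  0.49360947 -0.2059357   2.12164001  1.44152655  0.29654824
 -0.19329273]
```

```bash
python3 - <<'E'
from h import *
q=rot(np.radians(30),Y,0); z=R.from_quat(q).as_matrix()[:,2]; g=tcp([.630,.1776,.044],q)
print(arm.move_linear(g,q,rate=.1,stop_force=8))
s=arm.state(); print(s['eef_pos'],g,s['wrist_force'])
arm.close(); s=arm.state(); print(s['time_s'],s['grip_width'],s['grip_force'],s['eef_pos'],s['wrist_force'])
if .05<s['grip_width']<.07:
  try:
    P=np.array(s['eef_pos']); arm.move_linear(P+[0,0,.012],q,rate=.05)
    arm.move_linear(P-z*.075,q,rate=.1)
    arm.move_linear(P-z*.075+[-.13,0,.09],q,rate=.15)
  except arm.MotionError as e: print('ERR',e)
s=arm.state(); print(s['time_s'],s['grip_width'],s['eef_pos'],s['wrist_force'],s['qpos'])
p=vision.camera('scene'); cv2.imwrite('pics/e.png',cv2.resize(p['pixels'][30:250,150:450,::-1],None,fx=2.6,fy=2.6)); print([(n,[(np.round(d['location'],3).tolist(),round(d['confidence'],2)) for d in nets.tip_of(p,n)[:2]]) for n in ('grip','bundle_mid','tab')])
E
```

```text
False
[0.63941333 0.17804739 0.02828181] [0.6394977  0.17780898 0.02754552] [ 0.38129736 -0.03180841  0.26430193]
23.3667 0.05938462938523867 65.71148872375488 [0.63969358 0.17791106 0.02857179] [-2.71813361 -0.98903669  6.2340636 ]
25.775 0.05943520669626255 [0.47240274 0.17690106 0.18328359] [-0.63676579 -0.49844731 -2.13235635] [-0.24671375  0.14611998 -0.36820491  2.32376829  0.98767852  0.39740105
  0.11968749]
[('grip', [([0.611, 0.175, 0.298], 0.71)]), ('bundle_mid', [([0.481, 0.178, 0.19], 0.76)]), ('tab', [([0.53, 0.364, 0.092], 0.52), ([0.607, 0.173, 0.297], 0.4)])]
```

View pics/e.png

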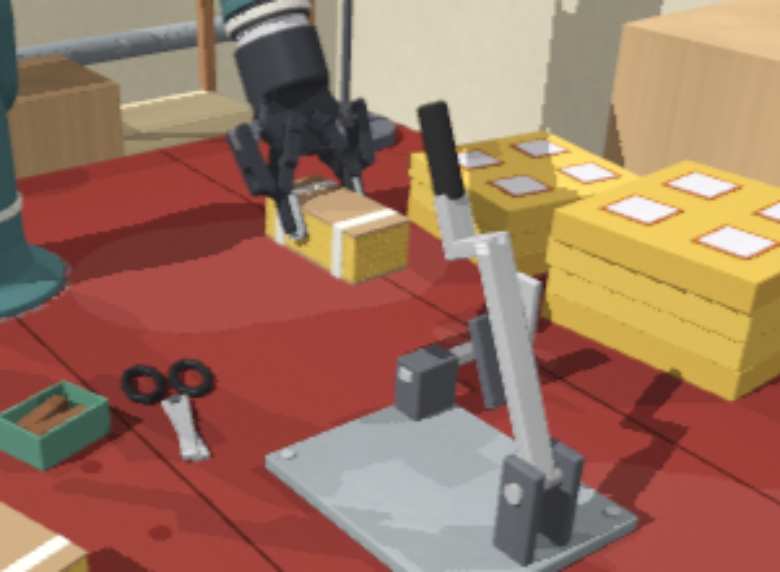

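```bash
python3 - <<'E'
from h import *
p=vision.camera('scene')
w=np.array([px2w(p,c,.102) for c in [(142,221),(184,247),(158,266),(115,236)]]); print(w.round(3).tolist(),w.mean(0).round(3))
for i in range(4):
  d=w[(i+1)%4]-w[i]; print(np.arctan2(d[1],d[0]).round(2),np.linalg.norm(d).round(3))
YP=.30; q=rot(np.radians(30),YP,0); off=R.from_euler('z',YP).apply([.009,0,.0085])
t=np.array([.606,-.2045,.1245])-off; print(t)
P=np.array(arm.state()['eef_pos']); arm.move_linear(P+[0,0,.05],rate=.15)
print(arm.solve_ik(t+[0,0,.08],q), arm.solve_ik(t,q))
arm.goto(t+[0,0,.08],q)
s=arm.state(); print(s['time_s'],s['grip_width'],s['eef_pos'],s['qpos'])
p=vision.camera('top'); cv2.imwrite('pics/f.png',cv2.resize(p['pixels'][120:270,280:430,::-1],(395,395)))
a=vision.camera('scene'); im=cv2.imread('pics/f.png'); cv2.imwrite('pics/f.png',np.hstack([im,cv2.resize(a['pixels'][150:310,80:240,::-1],(395,395))]))
for x in (p,a): print([(n,[(np.round(d['location'],3).tolist(),round(d['confidence'],2)) for d in nets.tip_of(x,n)[:2]]) for n in ('bundle_mid','pile_top')])
E
```

```text
[[0.561, -0.195, 0.102], [0.673, -0.164, 0.102], [0.694, -0.22, 0.102], [0.577, -0.252, 0.102]] [ 0.626 -0.208  0.102]
0.27 0.117
-1.23 0.06
-2.87 0.121
1.85 0.059
[ 0.59740197 -0.20715968  0.116     ]
[ 1.29020169  0.62570244 -1.09913308  1.9498469   0.48942366  0.48140472
  1.88127869] [ 1.37677236  1.02968181 -1.34009677  1.98909989  1.26165968  0.6578398
  1.33117898]
28.0917 0.0591812040603802 [ 0.59729262 -0.2051973   0.19564222] [ 1.28811594  0.6255515  -1.09958118  1.95113183  0.48961267  0.48147896
  1.8805271 ]
[('bundle_mid', [([0.603, -0.204, 0.203], 0.86)]), ('pile_top', [([0.604, -0.204, 0.098], 0.62)])]
[('bundle_mid', [([0.604, -0.202, 0.205], 0.89)]), ('pile_top', [([0.606, -0.201, 0.101], 0.93)])]
```

View pics/f.png

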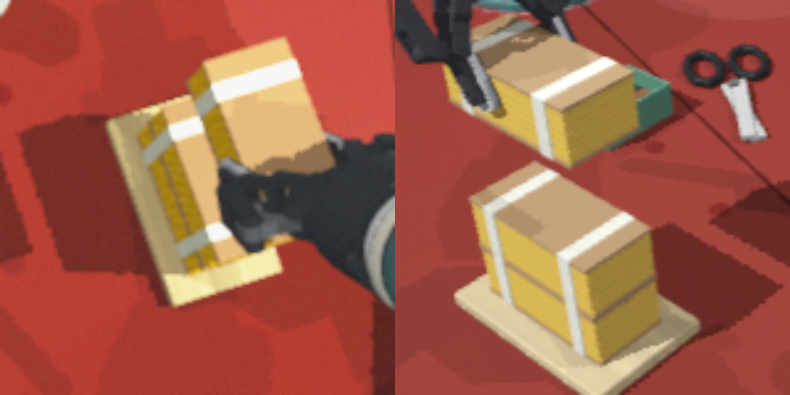

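The bundle hangs level and parallel over the pile, and both cameras agree on its position to within a few mm. I'll lower it and release.

```bash
python3 - <<'E'
from h import *
q=rot(np.radians(30),.30,0); z=R.from_quat(q).as_matrix()[:,2]
P=np.array([.599,-.2055,.1957])
arm.move_linear(P-[0,0,.068],q,rate=.08)
print(arm.move_linear(P-[0,0,.088],q,rate=.015,stop_force=4))
s=arm.state(); print(s['time_s'],s['eef_pos'],s['wrist_force'])
arm.open_gripper(); arm.dwell(.2); E=np.array(arm.state()['eef_pos'])
arm.move_linear(E-z*.09,q,rate=.12)
try: arm.move_linear(E-z*.09+[-.12,0,.1],q,rate=.2)
except arm.MotionError as e: print(e)
print(arm.state()['time_s'])
a=vision.camera('scene'); b=vision.camera('top')
for x in (a,b): print([(n,[(np.round(d['location'],3).tolist(),round(d['confidence'],2)) for d in nets.tip_of(x,n)[:2]]) for n in ('bundle_mid','pile_top','grip','tab')])
cv2.imwrite('pics/g.png',np.hstack([cv2.resize(a['pixels'][80:320,80:400,::-1],(400,300)),cv2.resize(b['pixels'][:,:,::-1],(400,300))]))
E
```

```text
True
30.2333 [ 0.59904048 -0.20549242  0.1155589 ] [-1.85212208  0.42769686  4.38653164]
33.4417
[('bundle_mid', [([0.608, -0.202, 0.123], 0.84)]), ('pile_top', [([0.606, -0.205, 0.1], 0.82), ([0.645, 0.175, 0.014], 0.31)]), ('grip', [([0.606, 0.176, 0.299], 0.73)]), ('tab', [([0.532, 0.364, 0.091], 0.58)])]
[('bundle_mid', [([0.606, -0.204, 0.12], 0.61), ([0.748, 0.179, 0.075], 0.53)]), ('pile_top', [([0.607, -0.204, 0.097], 0.68)]), ('grip', [([0.607, 0.173, 0.298], 0.77)]), ('tab', [([0.532, 0.365, 0.094], 0.68)])]
```

View pics/g.png

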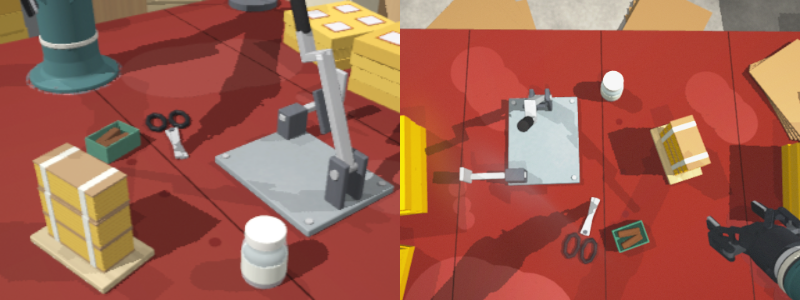

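The bundle sits square on the pile. The clamp arm is up, the bolt is out, and the gripper is clear of everything.

```bash
python3 -c "
from rig import arm
print(arm.job_done())"
```

```text
the job is handed in; nothing more can be done
None
```

I handed the job in at about 34 s of robot time: the bolt is out about 59 mm, the clamp arm is up at its stop, and the bundle is square on the pile, about 3 mm off centre by the cameras; the scissors, jar and tin were not touched, and no verdict was returned.

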